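# Isolate the welding supply and swing out its lockout hasp

### The arm

A 6-joint arm with a two-finger parallel gripper is mounted at the origin on a cart in front of the work surface, level with it; the furniture and walls round the work are solid. World frame = base frame: x ahead of the robot, y to its left, z up, the work surface at z = 0. Lengths are in mm, angles in rad, forces in N, time in s.
With the tool pointing down it reaches from about 350 to 875 mm from the base axis. Payload 4.2 kg.
Tool frame: the origin (TCP) lies at the very end of the fingers, on their centre line; the grasp point (between the pads) lies 19 mm behind it; z points along the fingers, y is the line along which they close (so a half turn about z gives the same grasp; the last joint's range is limited). The gripper opens to 85 mm and grips with 20 to 120 N. Pads are 22 mm wide; open, the fingers measure 114 mm over their backs; the gripper's body (76 mm by 85 mm) begins 54 mm behind the grasp point. The pads swing forward as they close: fully open they stand 13 mm farther back than shut.
Start: joints at [1.574, 0.385, 0.008, 0, -1.194, -0.259], TCP at [158.105, 604.65, 231.312] pointing down, gripper open.
Joint ranges: [-3.14, 3.14], [-1.21, 2.06], [-1.07, 1.41], [-3.16, 2.05], [-2.99, -0.16], [-3.1, 3.1]. Speed limits (rad/s): [2.79, 2.79, 3.14, 3.14, 3.14, 3.14].

### API

Orientations are given as a unit quaternion [x, y, z, w].
In Python, from bench import read_state, get_image, camera_model, job_done gives the robot as it stands.
- The arm moves only by the shell command python3 -m handwheel 'ROWS'. ROWS is JSON, a list of rows, each a list of 7 numbers: the shift along the tool's x, y, z in m, then the turn, a rotation vector about the tool's x, y, z in rad, then the gripper's target within -1 to 1 (fully open at 1, half-way at 0, shut at -1). In form: [[dx, dy, dz, wx, wy, wz, jaw], ...]. A call has 1 to 10 rows; each row is the pose to reach, as a shift and turn from the pose commanded when the call began, along the tool's axes at that moment; what a row does not reach only later rows make up. A row lasts 1/8 s, in which the tool goes at most 62.5 mm and 10.7 degrees, less where a joint would pass 70% of its speed; a pose out of reach is approached as far as the arm can. A call with a gripper value outside its range is refused whole. The fingers move at their own pace and stop on an object; the grip force is fixed at half the most. Time passes only in rows, so rows that repeat a pose let the fingers close. It gives the time, the measured TCP pose, the force, the opening and the grip force at its end, in the units of the state.
- read_state(): the state, without advancing time (a new reading comes with each control period).
- get_image(name): name is "scene" or "side" or "wrist"; returns (picture, depth): 384x512x3 uint8, blue, green, red; 384x512 float32, mm along the optical axis (not along the pixel's ray), 0 where there is no reading.
- camera_model(name): a dict with "K" (3x3 intrinsics, pixels), "dist" ([k1, k2, p1, p2, k3] as OpenCV has them; the pictures are not rectified), "rvec" (rotation vector, rad) and "tvec" (3), from world to camera coordinates, as OpenCV has them; the wrist camera has in their place "hand_eye" (4x4, takes a point from camera to tool coordinates, whose origin is the TCP and whose axes are the flange's). Camera axes: x right, y down, z forward; pixel columns grow to the right and rows downward; lengths in mm; the calibration is good to about 2 mm. A picture is of the moment at which its call begins: read the wrist's pose just before it. camera_model takes no time and is no camera call.
- job_done(): hands the job in; it is judged then, once.
The state is a dict: "clock": time; "joints": joint angles; "joint_vel": joint speeds; "joint_efforts": joint torques, N m; "position": TCP position; "ee_rot": TCP orientation; "contact_force": force on the tool from outside, world axes, zero at the start; "wrist_torque": the same for the moment, N m; "gripper_width": finger opening in mm; "grasp_force": force on a finger pad.
Only numpy, scipy, OpenCV 4.12 (cv2) and the standard library are available. Lean on these libraries where they do the work, as an engineer would, in place of code of your own. Each camera call takes 0.05 s, during which the arm holds its last target. There are 200 camera calls.

### The job

Two isolator boxes lie on the welding table; isolate the larger one, which has the lockout hasp. Turn its lever a full quarter turn clockwise (seen from above) to off, and only then swing its steel hasp all the way out over the left edge of the box, ready for a padlock. Leave the smaller isolator switched on, as it is.

Things in the scene. Friction and masses are not known exactly. Their poses are not given: they have to be found in the camera images.
- isolator: The larger grey isolator box, fixed, panel facing up, 200 (x) x 160 (y) x 75 mm high, two black plugged glands on its far side. Origin: centre of its underside, on the table; x points away from the robot, y left, z up, turned up to 20 degrees either way. The smaller isolator stands to its left or right, at least 300 mm away between centres.
- isolator_lever (a joint): Its black lever, on the upright axis at the box's x = y = 0: arm 18 mm wide, end 80 mm from the axis, underside 87 and top 115 mm above the table, hub 48 mm across. Rad, growing clockwise from above: 0 = on, arm along the box's +x; 1.571 = off, at the stop, arm along -y (right). Starts at 0 to 0.15. Friction 0.15 N m; stays where left.
- isolator_hasp (a joint): Its hasp: flat steel bar on the panel, riveted at the box's x = 10, y = 64 mm. 70 mm from the rivet stands a round post, 12 mm thick (head 15), 80 to 110 mm above the table. Rad, growing clockwise from above: 0 = in, bar along the box's -x; 1.571 = out, at the stop, bar along +y over the left edge. Starts at 0 to 0.15. Friction 0.06 N m; stays where left.
- fan_lever (a joint): The lever of the smaller isolator (box 125 x 105 x 55 mm, no hasp), to be left alone: black arm 12 mm wide, its end 40 mm from its axis, top 80 mm above the table. Value in rad: 0 = on, the arm points away from the robot; grows clockwise to 1.571 = off. Starts at 0.

How it is judged (in metres and radians):
On the way, in this order (a step that is already met when the one before it is completed fails the run):
1. the larger isolator's lever is at off (within 10 degrees of its stop) while the hasp is still in (value of joint isolator_lever above 1.396 rad and value of joint isolator_hasp below 0.4 rad), for 0.2 s.
2. the hasp is swung out (within 12 degrees of its stop) (value of joint isolator_hasp above 1.36 rad), for 0.2 s.
At the end, for the whole second after the job is handed in: The larger isolator's lever is at off (within 10 degrees of its stop), its hasp is fully out (within 12 degrees of its stop), and the smaller isolator's lever is still on (within 10 degrees) (value of joint isolator_lever above 1.396 rad and value of joint isolator_hasp above 1.36 rad and value of joint fan_lever below 0.17 rad); the robot touches nothing.
It fails at once if the hasp is swung out (past 23 degrees) before the lever is at off (value of joint isolator_hasp above 0.4 rad and value of joint isolator_lever below 1.396 rad).
It fails at once if the smaller isolator's lever is turned by more than 10 degrees (value of joint fan_lever above 0.17 rad).
It also fails if it takes over 45 s, if anything falls off the work surface, if the arm or the gripper's body presses on something with over 40 N, if the wrist force passes 120 N, or if a joint passes its speed limit or range.

## Working session

There is one attempt and no reset: what is moved stays moved. The work goes in short steps, Python scripts to look and compute and a shell command to move; the robot and the scene stay as the last step left them, time stands still between calls to the robot, and variables do not carry over. Pictures are saved under pics/ and viewed, at most 10 in all, crops included, and the job is handed in when it is done.

```bash
mkdir -p pics
cat > h.py <<'E'
import numpy as np,cv2
from scipy.spatial.transform import Rotation as R
from bench import *
def cloud(n,im,d):
    m=camera_model(n);K=np.array(m["K"]);h,w=d.shape
    u,v=np.meshgrid(np.arange(w),np.arange(h))
    p=cv2.undistortPoints(np.stack([u,v],-1).reshape(-1,1,2).astype(float),K,np.array(m["dist"])).reshape(h,w,2)
    c=np.dstack([p*d[...,None],d])
    Rm=cv2.Rodrigues(np.array(m["rvec"],float))[0]
    return (c-np.array(m["tvec"]).ravel())@Rm
E
python3 - <<'E'
from h import *
s=read_state();print(s)
for n in("scene","side"):
    im,d=get_image(n);cv2.imwrite(f"pics/{n}0.png",im);np.savez(f"{n}0.npz",im=im,d=d,P=cloud(n,im,d))
E
```

```text
{'clock': 0.0, 'joints': array([ 1.57357813e+00,  3.85544798e-01,  6.61190173e-03, -5.00655624e-04,
       -1.19403034e+00, -2.58596952e-01]), 'joint_vel': array([-8.20800693e-04,  6.49543418e-05, -8.40902435e-04,  5.43360137e-04,
        6.93715902e-05,  3.96338850e-04]), 'joint_efforts': array([ 3.04202758e-04, -3.92290306e+01,  1.88391727e+01,  4.18626890e+00,
       -4.68288417e-03,  3.70310396e-07]), 'position': array([157.98156472, 604.0831629 , 230.22300904]), 'ee_rot': array([ 9.91818579e-01, -1.27650611e-01, -8.94920606e-05,  1.10453809e-03]), 'contact_force': array([-0.0714367 ,  0.22204747,  0.57342581]), 'wrist_torque': array([ 0.03866976,  0.00486171, -0.01038781]), 'grasp_force': 0.0, 'gripper_width': 85.46805659495698}
```

View pics/scene0.png

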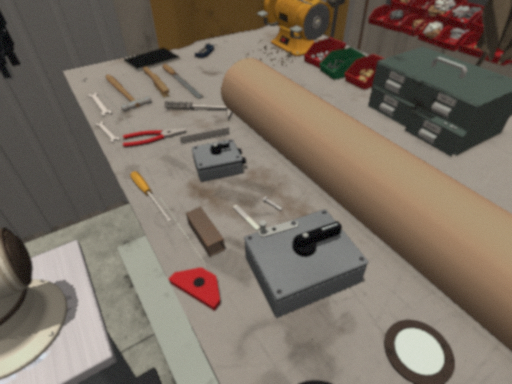

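View pics/side0.png

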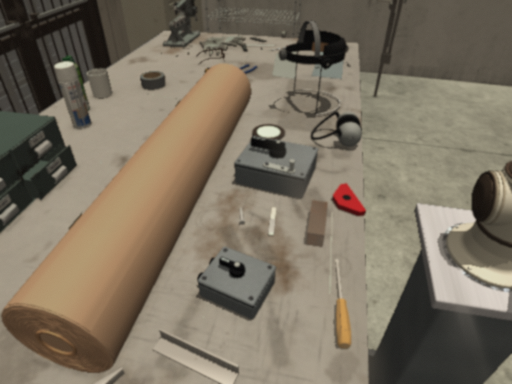

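The larger box is at about (305,262) in scene and (275,167) in side. Its lever is at (318,237), pointing away from the robot, and the hasp lies along its left edge near (275,228). The smaller box is at (218,160) in scene. Next I measure the panel, the lever and the post.

Run:
```python
from h import *
for n,(a,b,c,e) in dict(scene=(195,320,235,375),side=(120,205,225,325)).items():
    z=np.load(f"{n}0.npz");P=z["P"];im=z["im"];q=P[a:b,c:e].reshape(-1,3);col=im[a:b,c:e].reshape(-1,3).astype(int)
    pan=q[(abs(q[:,2]-75)<7)&(np.linalg.norm(q[:,:2],axis=1)<1000)]
    r=cv2.minAreaRect(pan[:,:2].astype(np.float32));print(n,len(pan),r,cv2.boxPoints(r).round().tolist(),np.median(pan[:,2]))
    hi=q[(q[:,2]>85)&(q[:,2]<125)]; dk=col.max(1)<60
    h=(q[:,2]>98)&(q[:,2]<125);lev=q[h&dk];print("lever",len(lev),lev.mean(0),cv2.minAreaRect(lev[:,:2].astype(np.float32)))
    nl=q[h&~dk];print("nonlever high",nl.round()[:40].tolist())
    cv2.imwrite(f"pics/{n}c.png",cv2.resize(im[a:b,c:e],None,fx=4,fy=4,interpolation=cv2.INTER_CUBIC))
z=np.load("scene0.npz")["P"][140:180,195:250].reshape(-1,3)
t=z[abs(z[:,2]-55)<7];print("small",cv2.minAreaRect(t[:,:2].astype(np.float32)))
```

```text
scene 5700 ((567.7884521484375, -199.17001342773438), (182.20274353027344, 268.36981201171875), 89.6935806274414) [[433.0, -290.0], [701.0, -291.0], [702.0, -109.0], [434.0, -107.0]] 75.82393213818558
lever 409 [ 563.88338694 -206.7133903   110.30764802] ((569.9064331054688, -204.37173461914062), (15.141407012939453, 96.13645935058594), 80.76644897460938)
nonlever high [[697.0, -144.0, 101.0], [695.0, -148.0, 105.0], [697.0, -149.0, 104.0], [697.0, -152.0, 107.0], [697.0, -154.0, 109.0], [698.0, -156.0, 110.0], [698.0, -158.0, 111.0], [698.0, -161.0, 114.0], [698.0, -163.0, 115.0], [698.0, -166.0, 118.0], [699.0, -168.0, 118.0], [699.0, -171.0, 120.0], [699.0, -173.0, 122.0], [700.0, -175.0, 124.0], [696.0, -145.0, 99.0], [696.0, -147.0, 101.0], [696.0, -150.0, 103.0], [697.0, -152.0, 103.0], [696.0, -155.0, 107.0], [697.0, -158.0, 109.0], [697.0, -160.0, 111.0], [698.0, -162.0, 111.0], [698.0, -164.0, 113.0], [698.0, -167.0, 115.0], [698.0, -169.0, 117.0], [698.0, -172.0, 120.0], [700.0, -173.0, 119.0], [700.0, -176.0, 121.0], [701.0, -177.0, 122.0], [696.0, -151.0, 100.0], [696.0, 
[... 967 characters left out ...]
, -277.0, 116.0], [697.0, -282.0, 114.0], [696.0, -290.0, 110.0], [697.0, -303.0, 103.0], [697.0, -313.0, 98.0], [701.0, -253.0, 125.0], [699.0, -257.0, 123.0], [700.0, -269.0, 117.0], [697.0, -271.0, 116.0], [697.0, -281.0, 111.0], [697.0, -293.0, 105.0], [696.0, -299.0, 102.0], [700.0, -250.0, 123.0], [698.0, -254.0, 122.0], [698.0, -263.0, 117.0], [698.0, -273.0, 112.0], [697.0, -280.0, 108.0], [696.0, -287.0, 105.0], [701.0, -243.0, 124.0], [700.0, -247.0, 121.0], [699.0, -254.0, 118.0], [698.0, -263.0, 114.0], [697.0, -271.0, 110.0], [696.0, -277.0, 107.0], [696.0, -287.0, 101.0]]
small ((553.2760009765625, 217.53829956054688), (108.6419677734375, 124.58928680419922), 74.98294830322266)
```

View pics/scenec.png

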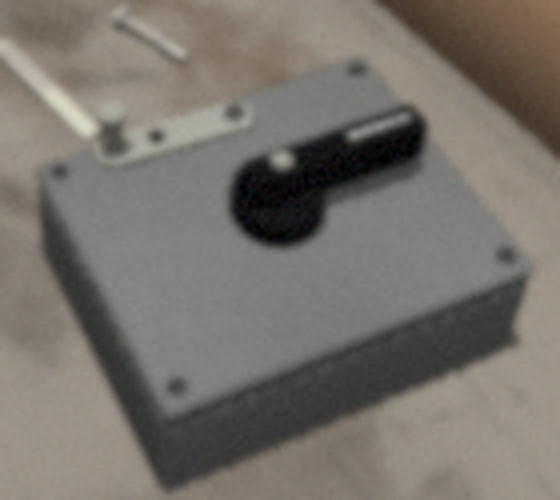

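The crop shows the panel corners at crop px (42,168), (358,58), (528,262) and (168,416), the rivet at (235,112), the post head at (113,113), and the lever end at (420,130). I cast these onto planes at known heights.

```bash
cat >> h.py <<'E'
def ray(n,px,z):
    m=camera_model(n);K=np.array(m["K"]);p=cv2.undistortPoints(np.array([[px]],float),K,np.array(m["dist"])).ravel()
    Rm=cv2.Rodrigues(np.array(m["rvec"],float))[0];C=-Rm.T@np.array(m["tvec"]).ravel();d=Rm.T@np.r_[p,1]
    return C+d*(z-C[2])/d[2]
E
python3 - <<'E'
from h import *
f=lambda c,z:ray("scene",((c[0]-1.5)/4+235,(c[1]-1.5)/4+195),z)[:2]
c=np.array([f(x,75) for x in((42,168),(358,58),(528,262),(168,416))]);print(c.round(1))
ctr=c.mean(0);ex=(c[1]+c[2]-c[0]-c[3]);yaw=np.arctan2(ex[1],ex[0]);print(ctr,np.degrees(yaw),[np.linalg.norm(c[i]-c[i-1]) for i in range(4)])
sc=np.array([f(x,75) for x in((58,172),(355,68),(507,255),(177,385))]);print("screws",sc.mean(0))
print("rivet",f((235,112),79),"posthead",f((113,113),110),"lever tip",f((422,122),115))
Rm=np.array([[np.cos(yaw),-np.sin(yaw)],[np.sin(yaw),np.cos(yaw)]])
print("pred rivet",ctr+Rm@[10,64],"post in",ctr+Rm@[-60,64],"post out",ctr+Rm@[10,134])
# panel from depth, restricted
P=np.load("scene0.npz")["P"].reshape(-1,3);m=(abs(P[:,2]-76)<4)&(abs(P[:,0]-ctr[0])<115)&(abs(P[:,1]-ctr[1])<110)
print(cv2.minAreaRect(P[m][:,:2].astype(np.float32)))
print(camera_model("wrist")["hand_eye"]); print(R.from_quat(read_state()["ee_rot"]).as_matrix().round(3))
E
```

```text
[[ 458.3 -108.4]
 [ 647.9 -134.8]
 [ 627.2 -286.3]
 [ 433.4 -261.9]]
[ 541.68005385 -197.84657174] -7.542230879165641 [np.float64(155.47188388553204), np.float64(191.41939270482072), np.float64(152.91387875826192), np.float64(195.34523540225044)]
screws [ 543.13233392 -196.06445167]
rivet [ 563.63896338 -133.59477602] posthead [ 493.18178914 -122.9213309 ] lever tip [ 616.50244511 -214.49862394]
pred rivet [ 559.99398051 -135.71284426] post in [ 490.59959353 -126.52485994] post out [569.18196483 -66.31845728]
((542.0324096679688, -198.11708068847656), (159.82310485839844, 199.57574462890625), 81.86775970458984)
[[ 1.19286042e-03 -9.59441378e-01 -2.81905692e-01  7.17587688e+01]
 [ 9.99999111e-01  9.76519661e-04  9.07913529e-04  5.13558461e-01]
 [-5.95803356e-04 -2.81906525e-01  9.59441690e-01 -1.43022664e+02]
 [ 0.00000000e+00  0.00000000e+00  0.00000000e+00  1.00000000e+00]]
[[ 0.967 -0.253 -0.   ]
 [-0.253 -0.967 -0.002]
 [ 0.     0.002 -1.   ]]
```

```bash
python3 -m handwheel '[[0.044,0.044,0,0,0,0,-1],[0.088,0.088,0,0,0,0,-1],[0.132,0.132,0,0,0,0,-1],[0.176,0.176,0,0,0,0,-1],[0.22,0.22,0,0,0,0,-1],[0.264,0.264,0,0,0,0,-1],[0.308,0.308,0,0,0,0,-1],[0.352,0.352,0,0,0,0,-1],[0.396,0.396,0,0,0,0,-1],[0.44,0.44,0,0,0,0,-1]]'
```

```text
clock: 1.35
position: [473.0, 65.7, 231.3]
ee_rot: [0.992, -0.127, 0.0, -0.0]
contact_force: [1.3, 0.2, 1.0]
gripper_width: 0.2
grasp_force: 0.0
```

```bash
python3 -m handwheel '[[0.04,0.04,0,0,0,0,-1],[0.08,0.08,0,0,0,0,-1],[0.12,0.12,0,0,0,0,-1],[0.16,0.16,0,0,0,0,-1],[0.18,0.18,0,0,0,0,-1],[0.188,0.186,0,0,0,0,-1],[0.188,0.186,0,0,0,0,-1]]'
python3 - <<'E'
from h import *
s=read_state();print(s["position"],s["ee_rot"])
im,d=get_image("wrist");cv2.imwrite("pics/w1.png",im);np.savez("w1.npz",im=im,d=d)
print(np.unique(d.round(-1),return_counts=True)[0][:10])
E
```

```text
clock: 2.22
position: [607.1, -159.8, 230.7]
ee_rot: [0.992, -0.128, -0.001, -0.0]
contact_force: [0.3, 1.0, -0.1]
gripper_width: 0.1
grasp_force: 0.0
[ 607.05012762 -159.80148089  230.659844  ] [ 9.91799524e-01 -1.27801829e-01 -6.24179515e-04 -7.97078821e-05]
[  0.  60.  70.  80.  90. 100. 110. 120. 130. 140.]
```

View pics/w1.png

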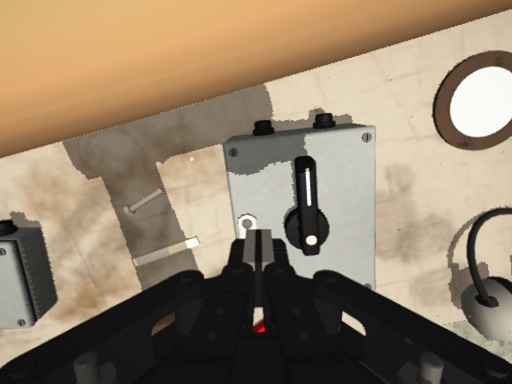

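The wrist view looks along +x upward in the image. The screws are at (234,152), (366,137) and (369,287), the rivet at (247,223), and the lever runs from its tip (305,158) to the hub at about (306,228). The shut fingers end at (258,232).

```bash
cat >> h.py <<'E'
def wray(px,z,pos,q):
    m=camera_model("wrist");H=np.array(m["hand_eye"]);p=cv2.undistortPoints(np.array([[px]],float),np.array(m["K"]),np.array(m["dist"])).ravel()
    Rm=R.from_quat(q).as_matrix();C=Rm@H[:3,3]+pos;d=Rm@H[:3,:3]@np.r_[p,1]
    return (C+d*(z-C[2])/d[2])[:2]
E
python3 - <<'E'
from h import *
pos=[607.05,-159.8,230.66];q=[ 9.91799524e-01,-1.27801829e-01,-6.24179515e-04,-7.97078821e-05]
for n,px,z in(("sFL",(234,152),75),("sFR",(366,137),75),("sNR",(369,287),75),("rivet",(247,223),80),("tip",(305,158),115),("hub",(306,228),108),("fingertip",(258,232),231)):print(n,wray(px,z,pos,q).round(1))
print("ctr",(wray((234,152),75,pos,q)+wray((369,287),75,pos,q))/2)
E
```

```text
sFL [ 640.3 -143.3]
sFR [ 620.7 -278.8]
sNR [ 443.  -255.6]
rivet [ 561.7 -136.2]
tip [ 623.5 -209.1]
hub [ 552.4 -196.2]
fingertip [ 614.1 -162.3]
ctr [ 541.66312566 -199.4346169 ]
```

```bash
python3 - <<'E'
from h import *
T=R.from_quat([0.99180,-0.12780,0,0]).as_matrix()[:2,:2];C=np.array([542,-198.5]);Y=np.radians(-8);B=np.array([[np.cos(Y),-np.sin(Y)],[np.sin(Y),np.cos(Y)]])
p0=np.array([607.1,-159.8])
for a in (0,15,30,45,60,70,80,86,90):
    t=np.radians(a);d=np.interp(a,[0,45,90],[24,27,21]);b=60*np.array([np.cos(t),-np.sin(t)])+d*np.array([np.sin(t),np.cos(t)])
    w=C+B@b;print(a,w.round(),((w-p0)@T/1000).round(4))
E
python3 -m handwheel '[[0,0,0.05,0,0,0,-1],[0,0,0.1,0,0,0,-1],[0,0,0.13,0,0,0,-1],[0,0,0.138,0,0,0,-1],[0,0,0.138,0,0,0,-1]]'
```

```text
0 [ 605. -183.] [0.0036 0.0231]
15 [ 607. -199.] [0.0098 0.0379]
30 [ 605. -215.] [0.0122 0.0538]
45 [ 600. -230.] [0.0107 0.07  ]
60 [ 588. -245.] [0.0027 0.0871]
70 [ 578. -252.] [-0.0051  0.0969]
80 [ 566. -258.] [-0.0145  0.105 ]
86 [ 559. -260.] [-0.0209  0.1089]
90 [ 554. -261.] [-0.0253  0.1111]
clock: 2.9
position: [607.7, -159.2, 94.2]
ee_rot: [0.992, -0.127, 0.0, 0.0]
contact_force: [-0.4, 0.1, 0.8]
gripper_width: -0.0
grasp_force: 0.0
```

```bash
python3 -m handwheel '[[0.004,0.015,0,0,0,0,-1],[0.007,0.03,0,0,0,0,-1],[0.01,0.038,0,0,0,0,-1],[0.012,0.054,0,0,0,0,-1],[0.011,0.07,0,0,0,0,-1],[0.003,0.087,0,0,0,0,-1],[-0.005,0.097,0,0,0,0,-1],[-0.014,0.105,0,0,0,0,-1],[-0.021,0.109,0,0,0,0,-1],[-0.021,0.109,0,0,0,0,-1]]'
python3 - <<'E'
from h import *
s=read_state()
im,d=get_image("scene");cv2.imwrite("pics/s2.png",cv2.resize(im[190:325,230:385],None,fx=4,fy=4))
E
```

```text
clock: 4.15
position: [558.2, -260.4, 93.5]
ee_rot: [0.992, -0.128, -0.001, 0.0]
contact_force: [-0.8, -0.3, 0.1]
gripper_width: -0.1
grasp_force: 0.0
```

View pics/s2.png

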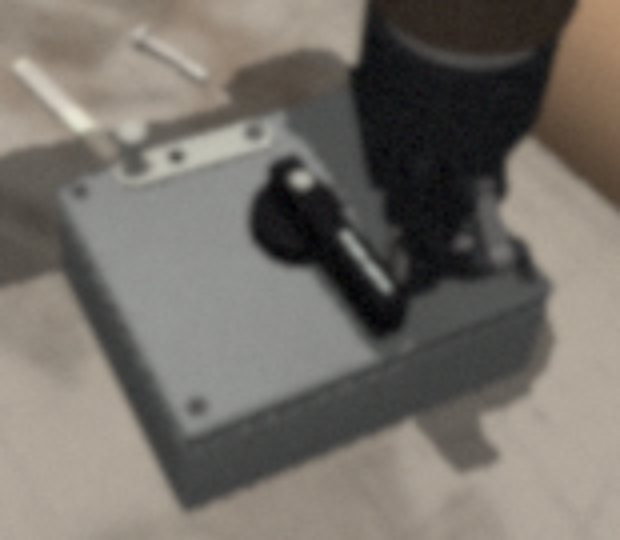

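The lever now points right, close to off. The tip is at crop px (388,325) and the finger is still beside it. I push on gently to feel the stop.

```bash
python3 -m handwheel '[[-0.003,0.001,0,0,0,0,-1],[-0.006,0.001,0,0,0,0,-1],[-0.006,0.001,0,0,0,0,-1]]'; python3 -m handwheel '[[-0.002,0,0,0,0,0,-1],[-0.004,0,0,0,0,0,-1],[-0.004,0,0,0,0,0,-1]]'
```

```text
clock: 4.58
position: [554.2, -259.9, 93.6]
ee_rot: [0.992, -0.127, 0.001, 0.0]
contact_force: [3.3, -2.2, -1.2]
gripper_width: -0.3
grasp_force: 1.9
clock: 4.95
position: [554.0, -259.7, 94.0]
ee_rot: [0.992, -0.127, 0.005, 0.001]
contact_force: [10.2, -6.0, -6.7]
gripper_width: -0.1
grasp_force: 5.4
```

```bash
python3 -m handwheel '[[0.012,0,0,0,0,0,-1],[0.022,0,0,0,0,0,-1],[0.022,0,-0.04,0,0,0,-1],[0.022,0,-0.06,0,0,0,-1],[0.022,0,-0.06,0,0,0,-1]]'
python3 - <<'E'
from h import *
s=read_state();p0=s["position"][:2];print(s["position"])
T=R.from_quat([0.99180,-0.12780,0,0]).as_matrix()[:2,:2];C=np.array([542,-198.5]);Y=np.radians(-8);B=np.array([[np.cos(Y),-np.sin(Y)],[np.sin(Y),np.cos(Y)]])
w=C+B@[-60,30];print("start",w,((w-p0)@T/1000).round(4));p0=w
for a in (0,15,30,45,60,70,80,86,90):
    t=np.radians(a);d=np.interp(a,[0,45,90],[22,24,18]);b=np.array([10,64])+70*np.array([-np.cos(t),np.sin(t)])-d*np.array([np.sin(t),np.cos(t)])
    w=C+B@b;print(a,w.round(),((w-p0)@T/1000).round(3))
im,d=get_image("scene");cv2.imwrite("pics/s3.png",cv2.resize(im[190:325,230:385],None,fx=4,fy=4))
E
```

```text
clock: 5.58
position: [571.4, -264.1, 154.8]
ee_rot: [0.992, -0.128, 0.001, 0.0]
contact_force: [-0.9, -0.0, 0.0]
gripper_width: -0.3
grasp_force: 0.0
[ 571.37809854 -264.11043353  154.79458918]
start [ 486.7591089  -160.44157188] [-0.1081 -0.0788]
0 [ 488. -149.] [-0.001 -0.012]
15 [ 488. -130.] [-0.007 -0.03 ]
30 [ 491. -112.] [-0.008 -0.048]
45 [500. -95.] [-0.004 -0.066]
60 [514. -80.] [ 0.006 -0.085]
70 [526. -72.] [ 0.016 -0.095]
80 [539. -67.] [ 0.027 -0.103]
86 [547. -65.] [ 0.034 -0.107]
90 [553. -65.] [ 0.04  -0.109]
```

View pics/s3.png

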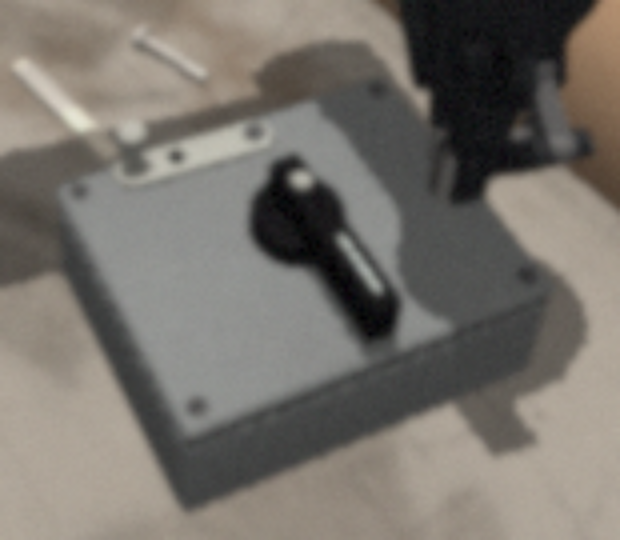

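The lever is at off (tip at crop px (378,330), aimed at the middle of the right edge), and the hasp is still in. Next I go to the inside of the post.

```bash
python3 -m handwheel '[[-0.045,-0.033,0,0,0,0,-1],[-0.09,-0.066,0,0,0,0,-1],[-0.108,-0.079,0,0,0,0,-1],[-0.108,-0.079,0,0,0,0,-1],[-0.108,-0.079,0.04,0,0,0,-1],[-0.108,-0.079,0.066,0,0,0,-1],[-0.108,-0.079,0.066,0,0,0,-1]]'
```

```text
clock: 6.5
position: [484.8, -160.8, 84.7]
ee_rot: [0.992, -0.128, -0.003, 0.0]
contact_force: [-0.0, -0.8, -0.7]
gripper_width: 0.1
grasp_force: 0.0
```

```bash
python3 -m handwheel '[[-0.001,-0.012,0,0,0,0,-1],[-0.007,-0.03,0,0,0,0,-1],[-0.008,-0.048,0,0,0,0,-1],[-0.004,-0.066,0,0,0,0,-1],[0.006,-0.085,0,0,0,0,-1],[0.016,-0.095,0,0,0,0,-1],[0.027,-0.103,0,0,0,0,-1],[0.034,-0.107,0,0,0,0,-1],[0.034,-0.107,0,0,0,0,-1]]'
python3 - <<'E'
from h import *
im,d=get_image("scene");cv2.imwrite("pics/s4.png",cv2.resize(im[170:305,215:370],None,fx=4,fy=4))
E
```

```text
clock: 7.62
position: [547.1, -65.3, 87.1]
ee_rot: [0.992, -0.128, 0.0, -0.0]
contact_force: [-0.3, 0.6, 0.5]
gripper_width: 0.1
grasp_force: 0.0
```

View pics/s4.png

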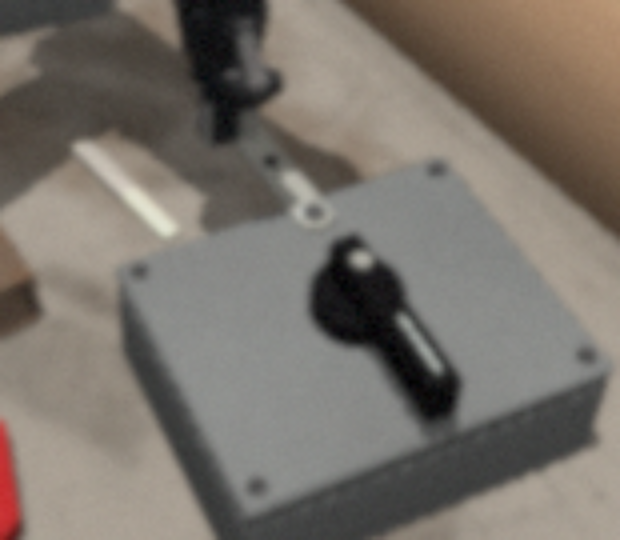

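The hasp now points out over the left edge, from its rivet at crop px (315,212) to about (240,125). I push gently on to its stop.

```bash
python3 -m handwheel '[[0.003,-0.001,0,0,0,0,-1],[0.006,-0.002,0,0,0,0,-1],[0.006,-0.002,0,0,0,0,-1]]'; python3 -m handwheel '[[0.003,0,0,0,0,0,-1],[0.006,0,0,0,0,0,-1],[0.006,0,0,0,0,0,-1]]'
```

```text
clock: 8.05
position: [552.7, -65.0, 87.3]
ee_rot: [0.992, -0.128, 0.0, -0.0]
contact_force: [-0.1, -0.2, -0.4]
gripper_width: 0.2
grasp_force: 0.1
clock: 8.43
position: [554.0, -65.6, 86.8]
ee_rot: [0.992, -0.128, -0.005, 0.0]
contact_force: [-10.0, 7.0, 8.1]
gripper_width: 0.2
grasp_force: 5.9
```

At the stop. I back off, rise and check.

```bash
python3 -m handwheel '[[-0.012,0,0,0,0,0,-1],[-0.025,0,0,0,0,0,-1],[-0.025,0,-0.05,0,0,0,-1],[-0.025,0,-0.1,0,0,0,-1],[-0.06,0,-0.15,0,0,0,-1],[-0.1,0,-0.15,0,0,0,-1],[-0.1,0,-0.15,0,0,0,-1],[-0.1,0,-0.15,0,0,0,-1]]'
python3 - <<'E'
from h import *
im,d=get_image("scene");cv2.imwrite("pics/s5.png",cv2.resize(im[130:320,180:380],None,fx=3,fy=3))
f=lambda c,z:ray("scene",((c[0]-1.5)/4+230,(c[1]-1.5)/4+190),z)[:2]
E
```

```text
clock: 9.43
position: [461.8, -41.1, 237.5]
ee_rot: [0.992, -0.127, 0.001, -0.0]
contact_force: [0.8, 0.4, -0.7]
gripper_width: -0.1
grasp_force: 0.0
```

View pics/s5.png

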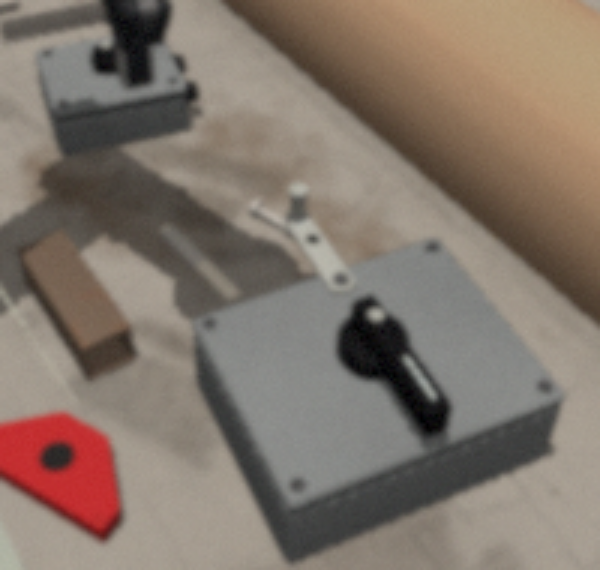

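The lever is at off (tip at crop px (432,425)). The hasp is out over the left edge, with its rivet at (342,279) and post at (297,190). The arm is clear of everything.

```bash
python3 -c "from bench import *;print(job_done())"
```

```text
the job is handed in; nothing more can be done
None
```

The job is handed in at about 9.5 s: I turned the larger isolator's lever to its off stop first and then swung the hasp out to its stop; the arm was clear, the smaller isolator was never touched, and no verdict was returned.

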